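# Load, lock and start the sample shaker

### The arm

A 6-joint arm with a two-finger parallel gripper is mounted at the origin on the work surface. World frame = base frame: x ahead of the robot, y to its left, z up, the work surface at z = 0. Lengths are in mm, angles in rad, forces in N, time in s.
With the tool pointing down it reaches from about 300 to 850 mm from the base axis. Payload 4.2 kg.
Tool frame: the origin (TCP) lies between the finger pads; the fingertips stand 25 mm ahead of it and the grasp point (between the pads) lies 6 mm ahead of it; z points along the fingers, y is the line along which they close (so a half turn about z gives the same grasp; the last joint's range is limited). The gripper opens to 91 mm and grips with 3 to 60 N. Pads are 32 mm wide; open, the fingers measure 118 mm over their backs; the gripper's body (76 mm by 178 mm) begins 60 mm behind the grasp point.
Start: joints at [1.253, 0.32, 1.565, -0, 1.257, -0.02], TCP at [168.717, 549.705, 238.976] pointing down, gripper open.
Joint ranges: [-3.11, 3.11], [-0.84, 2.01], [0.21, 2.61], [-1.34, 4.49], [0.05, 2.63], [-2.56, 2.56]. Speed limits (rad/s): [2.57, 2.57, 3.14, 3.14, 3.14, 3.14].

### API

Orientations are given as a unit quaternion [x, y, z, w].
In Python, from station import ctrl gives the robot as it stands.
- The arm moves only by the tool arm_command, never from a script. Its argument "steps" is one flat list of numbers, 4 for each row, row after row: the shift along the tool's x, y, z in mm, then the turn about the tool's z in degrees. A call has 1 to 5 rows; each row shifts and turns the commanded pose from where the row before left it, along the tool's axes as they then stand; what a row does not reach is not made up. A row lasts 1/12 s, in which the tool goes at most 41.7 mm and 7.16 degrees, less where a joint would pass 70% of its speed; a pose out of reach is approached as far as the arm can. A call with a gripper value outside its range is refused whole. "fingers" is the opening, from 0 (shut) to 1 (fully open), set as the call begins (left out, the last holds). The fingers move at their own pace and stop on an object; "grip_force" is the grip in N (left out, the last holds). Time passes only in rows, so rows that do not move let the fingers close. It gives the time, the measured TCP pose, the force, the opening and the grip force at its end, in the units of the state.
- ctrl.read_state(): the state, without advancing time (a new reading comes with each control period).
- ctrl.camera(name): name is "scene" or "top" or "wrist"; returns (picture, depth): 384x512x3 uint8, red, green, blue; 384x512 float32, mm along the optical axis (not along the pixel's ray), 0 where there is no reading.
- ctrl.get_calibration(name): a dict with "intrinsics" (3x3 intrinsics, pixels), "eye" and "orientation" of the camera in the world; the wrist camera has in their place "mount" (4x4, takes a point from camera to tool coordinates, whose origin is the TCP and whose axes are the flange's). Camera axes: x right, y up, looking along -z (the intrinsics and any distortion apply to the point x, -y, -z); pixel columns grow to the right and rows downward; lengths in mm; the calibration is good to about 2 mm. A picture is of the moment at which its call begins: read the wrist's pose just before it. get_calibration takes no time and is no camera call.
- ctrl.close_job(): hands the job in; it is judged then, once.
The state is a dict: "time": time; "joints": joint angles; "qd": joint speeds; "joint_torque": joint torques, N m; "eef_pos": TCP position; "eef_rot": TCP orientation; "force": force on the tool from outside, world axes, zero at the start; "torque": the same for the moment, N m; "finger_gap": finger opening in mm; "gripper_force": force on a finger pad.
Only numpy, scipy, OpenCV 4.12 (cv2) and the standard library are available. Lean on these libraries where they do the work, as an engineer would, in place of code of your own. Each camera call takes 0.05 s, during which the arm holds its last target. There are 200 camera calls.

### The job

Load and start the shaker: turn its black handle to unlock the carriage and draw the carriage out to its stop, then lift every sample jar out of the grey basket and stand each one upright in a pocket of its own on the carriage. Push the carriage fully home under the clear hood and turn the handle clockwise to its stop to lock it. Then press the start button on the shaker's corner right down and let it go, leaving the other things on the bench where they are.

Things in the scene. Friction and masses are not known exactly. Their poses are not given: they have to be found in the camera images.
- carriage (a joint): position of the carriage on its slide, m: 0 = fully home under the clear hood, 0.10 = drawn fully out to its stop towards the handle side. It moves along -x of the pocket points as the value grows. Stiffness: about 2.5 N of friction plus 8 N per m/s; it stays where it is left. It cannot be drawn out while the handle is locked, as an arm under the handle catches behind a keeper rail
- lock (a joint): angle of the locking handle on the carriage, rad: 0 = open, bar in line with the slide; it grows as the handle turns clockwise seen from above, to its stop at 1.45 = locked, bar nearly across the slide. About 0.08 N m of friction; it stays where it is left. With the carriage not home it can be turned only to about 0.7 before its arm strikes the keeper rail
- lock_grip (a point): a point on the handle's vertical turning axis, 99 mm above the table: the handle is a black bar 82 mm long, 14 mm wide, 30 mm high (top at 108 mm, underside at 78 mm, on a post), its long side along the point's x. It rides on the carriage, 135 mm from the line of pockets on the open side
- start (a joint): travel of the start button, m: 0 = released, 0.006 = pressed fully down; a spring (5 N fully down) lifts it again
- start_top (a point): centre of the top of the round black start button (32 mm diameter) in a grey housing at the open front left corner of the shaker's base, 125 mm from the shaker's origin along its -x and 118 mm along its +y; it is pressed straight down
- pocket0 (a point): pocket 0 of the carriage: centre of the pocket's floor (56 mm above the table); x points along the slide towards home (away from the handle), y along the row of pockets, z up. Square pocket 64 mm inside, walls 25 mm above its floor; the four pockets stand in a row 69 mm apart along y, pocket0 at the +y end, pocket3 at the -y end
- pocket1 (a point): pocket 1 of the carriage: centre of the pocket's floor (56 mm above the table); x points along the slide towards home (away from the handle), y along the row of pockets, z up. Square pocket 64 mm inside, walls 25 mm above its floor; the four pockets stand in a row 69 mm apart along y, pocket0 at the +y end, pocket3 at the -y end
- pocket2 (a point): pocket 2 of the carriage: centre of the pocket's floor (56 mm above the table); x points along the slide towards home (away from the handle), y along the row of pockets, z up. Square pocket 64 mm inside, walls 25 mm above its floor; the four pockets stand in a row 69 mm apart along y, pocket0 at the +y end, pocket3 at the -y end
- pocket3 (a point): pocket 3 of the carriage: centre of the pocket's floor (56 mm above the table); x points along the slide towards home (away from the handle), y along the row of pockets, z up. Square pocket 64 mm inside, walls 25 mm above its floor; the four pockets stand in a row 69 mm apart along y, pocket0 at the +y end, pocket3 at the -y end
- shaker: the white shaker, fixed to the bench: base 310 x 320 x 45 mm, origin at the centre of its underside, x along the slide towards home. A clear hood 176 mm high covers it from 71 mm to 155 mm along x, 320 mm wide, open on the -x side: pockets are under the hood when home and, when drawn out fully, their line is at x = 5 mm, clear of the hood. The keeper rail beside the slide (y = -31 mm) is 75 mm high
- basket: open grey basket, fixed, 205 x 205 mm, 50 mm high, walls and floor 5 mm; origin at the centre of its underside. The jars stand in it
- jar0: one of two to four identical sample jars (some may be absent): upright amber jar, 86 mm tall, body 50 mm diameter up to 50 mm, white screw cap 44 mm diameter from 56 to 86 mm height (a good grip); about 0.15 kg. Origin at the centre of its underside, z up the jar
- jar1: one of two to four identical sample jars (some may be absent): upright amber jar, 86 mm tall, body 50 mm diameter up to 50 mm, white screw cap 44 mm diameter from 56 to 86 mm height (a good grip); about 0.15 kg. Origin at the centre of its underside, z up the jar
- jar2: one of two to four identical sample jars (some may be absent): upright amber jar, 86 mm tall, body 50 mm diameter up to 50 mm, white screw cap 44 mm diameter from 56 to 86 mm height (a good grip); about 0.15 kg. Origin at the centre of its underside, z up the jar
- jar3: one of two to four identical sample jars (some may be absent): upright amber jar, 86 mm tall, body 50 mm diameter up to 50 mm, white screw cap 44 mm diameter from 56 to 86 mm height (a good grip); about 0.15 kg. Origin at the centre of its underside, z up the jar
- wash_bottle: bystander: white wash bottle with red spout, 68 mm diameter, 205 mm tall, origin under its centre
- tube_rack: bystander: yellow tube rack 80 x 180 mm, 108 mm tall with its tubes, origin under its centre
- beaker: bystander: glass beaker 80 mm diameter, 100 mm tall, origin under its centre

How it is judged:
By the outcome, as a careful person would: the job done as asked, in the order asked, and still so for the second after the job is handed in, with the robot touching nothing.
Of jar0, jar1, jar2, jar3 only 2 to 4 are there at a start; the rules pass over those that are not, and their reading is None.
At some moment in a run one of jar0, jar1, jar2, jar3 may be knocked a few centimetres aside while the robot is not near it.
It also fails if it takes over 210 s, if anything falls off the work surface, if the arm or the gripper's body presses on something with over 40 N, if the wrist force passes 120 N, or if a joint passes its speed limit or range.

## Working session

There is one attempt and no reset: what is moved stays moved. The work goes in short steps, Python scripts to look and compute and a tool call to move; the robot and the scene stay as the last step left them, time stands still between calls to the robot, and variables do not carry over. Pictures are saved under pics/ and viewed, at most 14 in all, crops included, and the job is handed in when it is done.

Besides the shell and the picture viewer there is one more tool, called as name(argument=value, ...) on one line, values as JSON. arm_command: Moves the arm, as the interface text tells. Its arguments: {"type":"object","properties":{"steps":{"type":"array"},"fingers":{"type":"number"},"grip_force":{"type":"number"}},"required":["steps"]}

```bash
ls; mkdir -p pics
cat > h.py <<'E'
import numpy as np, cv2
from scipy.spatial.transform import Rotation as R
from station import ctrl
def cam(name):
    s=ctrl.read_state(); p,d=ctrl.camera(name); c=ctrl.get_calibration(name)
    K=np.array(c["intrinsics"])
    if "mount" in c:
        T=np.eye(4);T[:3,:3]=R.from_quat(s["eef_rot"]).as_matrix();T[:3,3]=s["eef_pos"]; M=T@np.array(c["mount"])
    else:
        M=np.eye(4); o=np.array(c["orientation"]); M[:3,:3]=o if o.shape==(3,3) else R.from_quat(o).as_matrix(); M[:3,3]=c["eye"]
    return p,d,K,M,c
def pts(d,K,M):
    v,u=np.mgrid[:d.shape[0],:d.shape[1]]
    P=np.stack([(u-K[0,2])/K[0,0]*d,-(v-K[1,2])/K[1,1]*d,-d],-1)
    return P@M[:3,:3].T+M[:3,3]
def ray(u,v,z,K,M):
    r=M[:3,:3]@np.array([(u-K[0,2])/K[0,0],-(v-K[1,2])/K[1,1],-1]); return M[:3,3]+r*(z-M[2,3])/r[2]
def save(n,p): cv2.imwrite("pics/"+n+".png",p[...,::-1])
E
python3 - <<'E'
from h import *
for n in("top","scene"):
    p,d,K,M,c=cam(n); save(n+"0",p); print(n,c,(d>0).mean())
    np.savez("/tmp/"+n,p=p,d=d,K=K,M=M)
print(ctrl.get_calibration("wrist")); print(ctrl.read_state())
E
```

```text
pics
top {'intrinsics': array([[475.13345165,   0.        , 250.20174439],
       [  0.        , 475.13345165, 189.36493502],
       [  0.        ,   0.        ,   1.        ]]), 'eye': array([ 204.79630749,  -18.01905997, 1703.49770414]), 'orientation': array([ 0.07699178, -0.07597856, -0.69535063,  0.71048366])} 0.9959818522135416
scene {'intrinsics': array([[358.46580762,   0.        , 253.37214985],
       [  0.        , 358.46580762, 184.23310569],
       [  0.        ,   0.        ,   1.        ]]), 'eye': array([ 998.79698117, -806.56822936,  903.56926969]), 'orientation': array([0.39418659, 0.10490701, 0.23020937, 0.88352425])} 0.9959665934244791
{'intrinsics': array([[327.72263005,   0.        , 253.54531529],
       [  0.        , 327.72263005, 193.34983777],
       [  0.        ,   0.        ,   1.        ]]), 'mount': array([[-3.98373218e-04,  9.61867207e-01,  2.73516575e-01,
         7.71750904e+01],
       [ 9.99999916e-01,  4.09613264e-04,  1.60122599e-05,
         7.16186938e-02],
       [-9.66343492e-05,  2.73516558e-01, -9.61867290e-01,
        -1.45259710e+02],
       [ 0.00000000e+00,  0.00000000e+00,  0.00000000e+00,
         1.00000000e+00]])}
{'time': 0.1, 'joints': array([ 1.25298612e+00,  3.20245020e-01,  1.56552649e+00, -3.09982256e-05,
        1.25739020e+00, -2.00324803e-02]), 'qd': array([-0.0010604 , -0.00043412, -0.00266057, -0.00038195, -0.00111   ,
        0.00069212]), 'joint_torque': array([ 3.05257686e-07, -4.13331771e+01, -2.32510436e+01,  7.29068276e-02,
        4.22220665e-02, -7.22637174e-05]), 'eef_pos': array([168.60510928, 549.31065159, 238.20638007]), 'eef_rot': array([ 1.48334600e-01,  9.88936920e-01, -7.75840535e-04, -1.17363741e-04]), 'force': array([-0.97833367,  0.29245016, -0.58417679]), 'torque': array([-1.09544528e-03, -1.92167473e-05,  3.85347462e-02]), 'gripper_force': 0.0, 'finger_gap': 90.98274453008146}
```

View pics/top0.png

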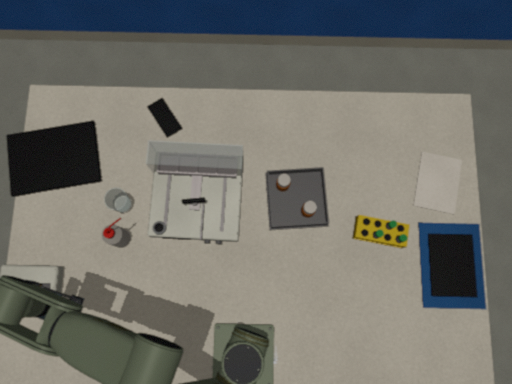

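View pics/scene0.png

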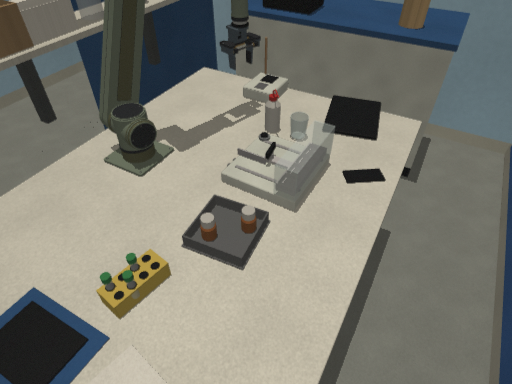

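The top view shows the shaker (hood at top, rows 145–170; button at (159,228); handle at (194,201)). There are two jars in the basket, at (284,181) and (310,209). The bottle and beaker stand left of the shaker. The scene view agrees that there are two jars.

Run:
```python
from h import *
z=np.load("/tmp/top.npz");p,d,K,M=z["p"],z["d"],z["K"],z["M"]
P=pts(d,K,M); hsv=cv2.cvtColor(p,cv2.COLOR_RGB2HSV); X,Y,Z=P[...,0],P[...,1],P[...,2]
print("table z",np.median(Z[100:110,300:400]))
def reg(m,u0,u1,v0,v1,name):
    q=np.zeros_like(m);q[v0:v1,u0:u1]=m[v0:v1,u0:u1]
    v,u=np.nonzero(q); print(name,len(u),P[q].mean(0).round(1) if len(u) else None,cv2.minAreaRect(P[q][:,:2].astype(np.float32)))
dark=hsv[...,2]<60
reg(dark&(Z>85),175,215,190,212,"handle")
reg(dark,150,168,219,237,"button")
base=(Z>35)&(Z<60); reg(base,146,246,172,245,"base")
reg((hsv[...,1]<70)&(hsv[...,2]>120)&(Z>70),272,296,170,196,"jarA")
reg((hsv[...,1]<70)&(hsv[...,2]>120)&(Z>70),296,320,196,222,"jarB")
reg((Z>38)&(Z<62),262,332,163,232,"basket")
save("top1",cv2.resize(p[130:250,135:340],None,fx=3.9,fy=3.9,interpolation=cv2.INTER_CUBIC))
```

```text
table z -0.5783065003558931
handle 89 [513.4 180.  104.6] ((513.8775634765625, 180.810791015625), (12.813504219055176, 74.98715209960938), 7.616136074066162)
button 59 [424.7 303.3  67.3] ((424.5991516113281, 302.92218017578125), (28.276348114013672, 26.755769729614258), 47.77988815307617)
base 5355 [504.4 179.4  45.8] ((510.3448486328125, 182.876953125), (320.5342712402344, 260.04315185546875), 87.79119110107422)
jarA 116 [ 591.4 -125.8  118.2] ((414.7919006347656, -66.7382583618164), (39.60805892944336, 429.3226623535156), 71.66737365722656)
jarB 122 [ 503.8 -219.1   90.3] ((504.5110778808594, -219.3603973388672), (40.01789855957031, 41.20573806762695), 23.990249633789062)
basket 493 [ 546.1 -182.8   48.8] ((548.35302734375, -180.89749145507812), (208.380126953125, 205.76722717285156), 4.949630260467529)
```

View pics/top1.png

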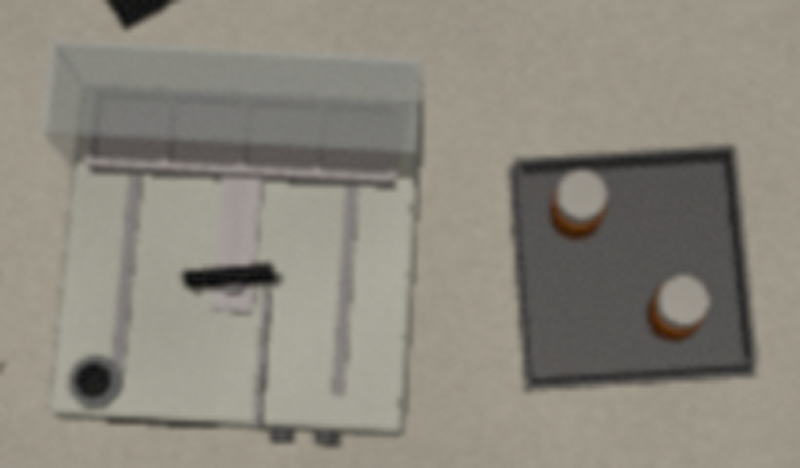

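arm_command(steps=[0, 0, -35, 0, -29, -17, 0, 0, -29, -17, 0, 0, -29, -17, 0, 0, -29, -17, 0, 0], fingers=1)

```text
time: 0.52
eef_pos: [260.2, 449.4, 273.6]
eef_rot: [0.148, 0.989, -0.0, -0.0]
force: [0.6, 0.0, -0.0]
finger_gap: 91.3
gripper_force: 0.0
```

arm_command(steps=[-29, -17, 0, 0, -29, -17, 0, 0, -29, -17, 0, 0, -29, -17, 0, 0, -29, -17, 0, 0])

```text
time: 0.93
eef_pos: [374.0, 325.3, 273.7]
eef_rot: [0.148, 0.989, -0.0, -0.0]
force: [-0.0, 1.3, -1.1]
finger_gap: 91.3
gripper_force: 0.0
```

arm_command(steps=[-29, -17, 0, 0, -29, -17, 0, 0, -29, -17, 0, 0, -29, -17, 0, 0, 0, 0, 0, 7])

```text
time: 1.35
eef_pos: [467.5, 223.8, 273.4]
eef_rot: [0.211, 0.977, -0.001, 0.001]
force: [-0.3, 1.1, 0.3]
finger_gap: 91.1
gripper_force: 0.0
```

arm_command(steps=[0, 0, 0, 7, 0, 0, 0, 7, 0, 0, 0, 7, 0, 0, 0, 7, 0, 0, 0, 7])

```text
time: 1.77
eef_pos: [464.1, 227.6, 273.5]
eef_rot: [0.496, 0.869, -0.0, -0.0]
force: [-0.4, 0.2, -0.4]
finger_gap: 91.5
gripper_force: 0.0
```

arm_command(steps=[0, 0, 0, 7, 0, 0, 0, 7, 0, 0, 0, 7, 0, 0, 0, 5, 0, 0, 0, 0])

```text
time: 2.18
eef_pos: [464.0, 227.7, 273.5]
eef_rot: [0.676, 0.736, -0.0, -0.0]
force: [0.2, 0.1, 0.1]
finger_gap: 91.1
gripper_force: 0.0
```

```bash
cat >> h.py <<'E'
def go(x,y,z,az=None):
    "tool-frame shift to world target (TCP) and turn for tool-y azimuth az (deg)"
    s=ctrl.read_state(); Rm=R.from_quat(s["eef_rot"]).as_matrix()
    a=np.degrees(np.arctan2(Rm[1,1],Rm[0,1]))
    print("shift",(Rm.T@(np.array([x,y,z])-s["eef_pos"])).round(1),"turn",None if az is None else round((a-az+90)%180-90,1),"| at",np.round(s["eef_pos"],1),"az",round(a,1))
E
python3 - <<'E'
from h import *
p,d,K,M,c=cam("wrist"); save("w0",p); P=pts(d,K,M); Z=P[...,2]
hsv=cv2.cvtColor(p,cv2.COLOR_RGB2HSV); m=(hsv[...,2]<60)&(Z>85)&(Z<125)&(np.hypot(P[...,0]-514,P[...,1]-181)<70)
print(m.sum(),cv2.minAreaRect(P[m&(Z>100)][:,:2].astype(np.float32)),Z[m].max())
b=(hsv[...,2]<60)&(Z>50)&(np.hypot(P[...,0]-425,P[...,1]-303)<35)
print(b.sum(),P[b].mean(0) if b.any() else 0)
go(514,181,200,5); print(ctrl.read_state()["joints"])
E
```

```text
1128 ((513.906005859375, 184.75767517089844), (13.32478141784668, 80.064697265625), 6.548856258392334) 110.12872586193225
895 [431.33997352 304.67850816 145.56120404]
shift [-50.9  45.7  73.6] turn 0.0 | at [464.1 227.7 273.6] az 5.0
[4.33878029e-01 2.07248295e-01 1.63268951e+00 9.11818716e-05
 1.30240915e+00 3.45788296e-01]
```

View pics/w0.png

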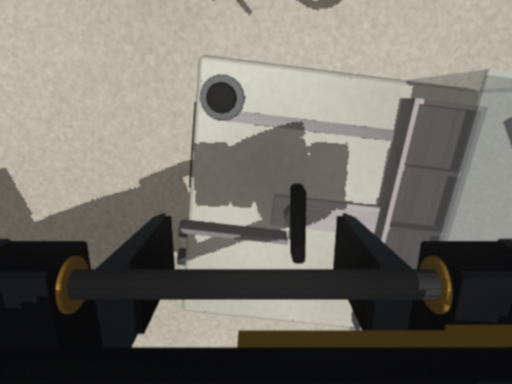

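arm_command(steps=[-25, 23, 0, -1.5, -25, 23, 0, 0, 0, 0, 32, 0, 0, 0, 32, 0, 0, 0, 32, 0])

```text
time: 2.65
eef_pos: [515.5, 182.1, 177.0]
eef_rot: [0.666, 0.746, 0.001, 0.0]
force: [-0.9, -0.6, -0.4]
finger_gap: 91.3
gripper_force: 0.0
```

arm_command(steps=[0, 0, 30, 0, 0, 0, 30, 0, 0, 0, 12, 0, 0, 0, 0, 0, 0, 0, 0, 0])

```text
time: 3.07
eef_pos: [514.9, 182.6, 105.5]
eef_rot: [0.666, 0.746, -0.001, -0.0]
force: [0.8, -0.2, -0.9]
finger_gap: 91.2
gripper_force: 0.0
```

arm_command(steps=[0, 0, 0, 0, 0, 0, 0, 0, 0, 0, 0, 0, 0, 0, 0, 0, 0, 0, 0, 0], fingers=0, grip_force=30)

```text
time: 3.48
eef_pos: [515.3, 182.8, 106.7]
eef_rot: [0.666, 0.746, 0.001, 0.0]
force: [0.3, 0.1, 0.1]
finger_gap: 60.7
gripper_force: 0.0
```

arm_command(steps=[0, 0, 0, 0, 0, 0, 0, 0, 0, 0, 0, 0])

```text
time: 3.73
eef_pos: [515.0, 182.6, 106.0]
eef_rot: [0.666, 0.746, 0.0, 0.0]
force: [0.2, -0.3, 0.1]
finger_gap: 40.9
gripper_force: 0.0
```

arm_command(steps=[0, 0, 0, 0, 0, 0, 0, 0, 0, 0, 0, 0, 0, 0, 0, 0, 0, 0, 0, 0])

```text
time: 4.15
eef_pos: [514.5, 182.6, 106.3]
eef_rot: [0.666, 0.746, -0.0, -0.0]
force: [-3.2, -0.0, 4.4]
finger_gap: 14.1
gripper_force: 30.5
```

arm_command(steps=[0, 0, 0, -5, 0, 0, 0, -5, 0, 0, 0, -5, 0, 0, 0, -5, 0, 0, 0, -5])

```text
time: 4.57
eef_pos: [514.8, 182.7, 106.3]
eef_rot: [0.487, 0.873, 0.0, -0.0]
force: [-2.2, 0.3, 3.3]
finger_gap: 14.3
gripper_force: 30.4
```

arm_command(steps=[0, 0, 0, -6, 0, 0, 0, -6, 0, 0, 0, -6, 0, 0, 0, -6, 0, 0, 0, -6])

```text
time: 4.98
eef_pos: [515.1, 183.1, 106.3]
eef_rot: [0.245, 0.97, 0.001, 0.0]
force: [-0.2, 1.2, 2.5]
finger_gap: 13.8
gripper_force: 30.5
```

arm_command(steps=[0, 0, 0, -6, 0, 0, 0, -6, 0, 0, 0, -6, 0, 0, 0, -6, 0, 0, 0, -4])

```text
time: 5.4
eef_pos: [515.3, 183.5, 106.3]
eef_rot: [0.004, 1.0, 0.001, 0.0]
force: [-0.4, 1.0, 3.0]
finger_gap: 14.3
gripper_force: 31.1
```

Run:
```python
from h import *
go(415,187,106,87.5);s=ctrl.read_state();print(s["force"],s["torque"],s["joints"])
```

```text
shift [100.3   2.8   0.2] turn 2.1 | at [515.3 183.5 106.3] az 89.6
[-0.41250881  0.98837672  3.00219236] [ 0.24781267  0.20765022 -0.95059139] [ 0.32013936  0.39437688  1.81794702  0.00215945  0.92787295 -1.24489699]
```

arm_command(steps=[0, 0, 0, 2, 20, 0.3, 0, 0, 20, 0.3, 0, 0, 20, 0, 0, 0, 20, 0, 0, 0])

```text
time: 5.82
eef_pos: [436.4, 186.2, 106.3]
eef_rot: [0.022, 1.0, -0.0, 0.002]
force: [4.6, -3.6, 1.0]
finger_gap: 13.8
gripper_force: 30.0
```

arm_command(steps=[10, 0, 0, 0, 8, 0, 0, 0, 4, 0, 0, 0, 0, 0, 0, 0, 0, 0, 0, 0])

```text
time: 6.23
eef_pos: [415.1, 187.0, 106.3]
eef_rot: [0.021, 1.0, -0.001, 0.002]
force: [4.7, -6.4, 1.6]
finger_gap: 13.8
gripper_force: 30.0
```

Run:
```python
from h import *
go(415,187,106,87.5);s=ctrl.read_state();print(s["force"],s["torque"])
```

```text
shift [ 0.1 -0.   0.3] turn 0.0 | at [415.1 187.  106.3] az 87.5
[ 4.74011124 -6.39072166  1.56187145] [-1.10635456 -0.72954979  0.01532882]
```

arm_command(steps=[2, 0, 0, 0, 2, 0, 0, 0, 0, 0, 0, 0, 0, 0, 0, 0])

```text
time: 6.57
eef_pos: [414.7, 187.1, 106.4]
eef_rot: [0.021, 1.0, -0.001, 0.006]
force: [14.1, -10.3, -6.7]
finger_gap: 13.5
gripper_force: 30.0
```

arm_command(steps=[0, 0, 0, 0, 0, 0, 0, 0, 0, 0, 0, 0, 0, 0, 0, 0, 0, 0, 0, 0], fingers=0.5)

```text
time: 6.98
eef_pos: [408.5, 188.0, 105.7]
eef_rot: [0.022, 1.0, -0.0, -0.001]
force: [0.5, 0.1, -0.4]
finger_gap: 43.5
gripper_force: 0.0
```

arm_command(steps=[0, 0, -35, 0, 0, 0, -35, 0, 0, 0, -35, 0, 0, 0, -35, 0, 0, 0, -30, 0])

```text
time: 7.4
eef_pos: [408.8, 188.1, 278.2]
eef_rot: [0.022, 1.0, 0.0, 0.0]
force: [0.3, -0.1, -0.4]
finger_gap: 45.7
gripper_force: 0.0
```

Run:
```python
from h import *
p,d,K,M,c=cam("top"); save("top2",cv2.resize(p[130:250,135:340],None,fx=3.9,fy=3.9,interpolation=cv2.INTER_CUBIC)); P=pts(d,K,M)
p2,d2,K2,M2,c2=cam("wrist"); save("w1",p2)
hsv=cv2.cvtColor(p,cv2.COLOR_RGB2HSV);Z=P[...,2];X=P[...,0];Y=P[...,1]
cap=((hsv[...,1]<80)&(hsv[...,2]>110)&(Z>75)&(X>440)&(X<655)&(Y<-75)&(Y>-290)).astype(np.uint8)
n,l,st,ce=cv2.connectedComponentsWithStats(cap)
for i in range(1,n):
    if st[i,4]>30:
        print(st[i],ray(ce[i][0],ce[i][1],91,K,M).round(1), Z[l==i].max())
go(560,-130,230,70)
```

```text
[278 174  13  12 123] [ 597.7 -128.9   91. ] 102.76995510990173
[304 201  13  12 128] [ 503.4 -219.3   91. ] 97.86995524551389
shift [-162.4 -312.4   50.9] turn 17.5 | at [411.2 189.1 280.9] az 87.5
```

View pics/top2.png

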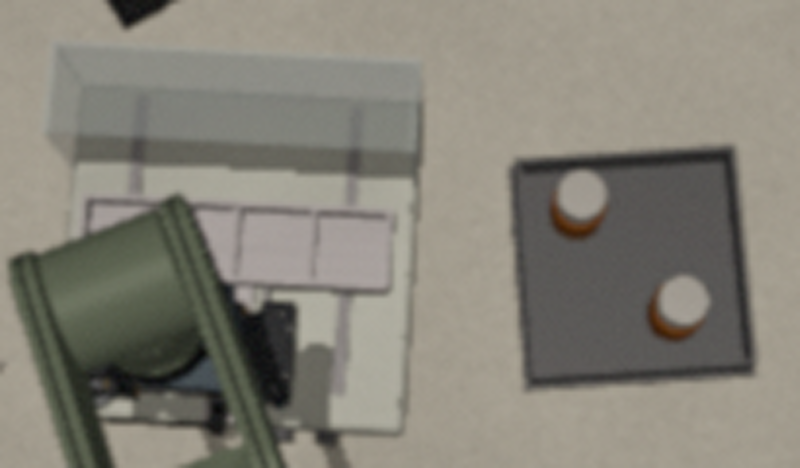

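View pics/w1.png

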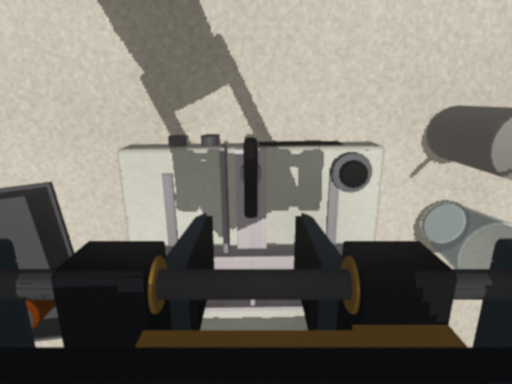

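The carriage is fully out, with its pink pockets clear of the hood and the bar in line with the slide. The jars are unmoved. Next I go to the far jar.

arm_command(steps=[-17, -26, 0, 0, -17, -26, 0, 0, -17, -26, 0, 0, -17, -26, 0, 0, -17, -26, 0, 0], fingers=1)

```text
time: 7.92
eef_pos: [487.9, 53.2, 274.6]
eef_rot: [0.022, 1.0, 0.0, -0.001]
force: [0.4, 0.5, -0.0]
finger_gap: 75.9
gripper_force: 0.0
```

arm_command(steps=[-17, -26, 0, 0, -17, -26, 0, 0, -17, -26, 0, 0, -17, -26, 0, 0, -17, -26, 0, 0])

```text
time: 8.33
eef_pos: [567.2, -80.5, 274.3]
eef_rot: [0.022, 1.0, 0.0, -0.001]
force: [-0.4, 0.8, -0.6]
finger_gap: 91.3
gripper_force: 0.0
```

arm_command(steps=[-17, -26, 0, 0, -14, -24, 0, 0, 0, 0, 30, 0, 0, 0, 30, 0, 0, 0, 0, 0])

```text
time: 8.75
eef_pos: [592.1, -130.1, 208.3]
eef_rot: [0.023, 1.0, 0.002, -0.007]
force: [-1.1, 0.5, -0.6]
finger_gap: 91.3
gripper_force: 0.0
```

```bash
cat >> h.py <<'E'
def caps(n,z=91,r=0):
    p,d,K,M,c=cam("wrist"); save(n,p); P=pts(d,K,M); Z=P[...,2]
    hsv=cv2.cvtColor(p,cv2.COLOR_RGB2HSV)
    m=((hsv[...,1]<80)&(hsv[...,2]>100)&(abs(Z-z)<8)).astype(np.uint8)
    k,l,st,ce=cv2.connectedComponentsWithStats(m)
    for i in range(1,k):
        if st[i,4]>300: print(st[i],ce[i].round(),ray(*ce[i],z,K,M).round(1),np.median(Z[l==i]).round(1))
E
python3 - <<'E'
from h import *
caps("w2"); go(598,-129,84,87.7)
E
```

```text
[ 105   62   58   59 2637] [133.  91.] [ 502. -218.   91.] 90.4
[ 231  177   50   50 1972] [255. 202.] [ 595.1 -128.3   91. ] 90.5
[423 209  19  32 334] [430. 224.] [622.1  20.2  91. ] 91.0
shift [ -5.7   1.1 127.6] turn -0.3 | at [ 593.5 -130.1  211.6] az 87.4
```

arm_command(steps=[-3, 2, 30, 0, 0, 0, 30, 0, 0, 0, 30, 0, 0, 0, 28, 0, 0, 0, 10, 0])

```text
time: 9.22
eef_pos: [597.6, -127.9, 85.5]
eef_rot: [0.022, 1.0, 0.001, -0.002]
force: [-0.0, 0.1, -1.0]
finger_gap: 91.0
gripper_force: 0.0
```

arm_command(steps=[0, 0, 0, 0, 0, 0, 0, 0, 0, 0, 0, 0, 0, 0, 0, 0, 0, 0, 0, 0], fingers=0, grip_force=20)

```text
time: 9.63
eef_pos: [600.2, -129.0, 89.8]
eef_rot: [0.022, 1.0, -0.0, 0.002]
force: [0.2, -0.0, -0.4]
finger_gap: 60.5
gripper_force: 0.0
```

arm_command(steps=[0, 0, 0, 0, 0, 0, 0, 0, 0, 0, 0, 0, 0, 0, 0, 0])

```text
time: 9.97
eef_pos: [599.4, -128.9, 88.4]
eef_rot: [0.022, 1.0, 0.0, 0.0]
force: [0.1, 1.1, 2.9]
finger_gap: 43.7
gripper_force: 20.0
```

Run:
```python
from h import *
go(550,80,230,87.7); print(ctrl.read_state()["gripper_force"],ctrl.read_state()["finger_gap"])
```

```text
shift [  58.6  206.5 -141.6] turn -0.3 | at [ 599.4 -128.9   88.4] az 87.4
19.997898638248444 43.65608605094789
```

arm_command(steps=[0, 0, -30, 0, 0, 0, -37, 0, 0, 0, -37, 0, 0, 0, -37, 0, 0, 0, 0, 0])

```text
time: 10.38
eef_pos: [602.7, -129.7, 237.1]
eef_rot: [0.022, 1.0, -0.002, 0.007]
force: [1.6, -0.5, -1.0]
finger_gap: 43.4
gripper_force: 20.0
```

arm_command(steps=[10, 30, 0, 0, 10, 34, 0, 0, 10, 34, 0, 0, 10, 34, 0, 0, 10, 34, 0, 0])

```text
time: 10.8
eef_pos: [555.6, 40.5, 228.0]
eef_rot: [0.023, 1.0, -0.0, -0.001]
force: [0.5, -0.4, -1.1]
finger_gap: 43.8
gripper_force: 20.0
```

arm_command(steps=[10, 32, 0, 0, 0, 6, 0, 0, 0, 0, 0, 0, 0, 0, 0, 0])

```text
time: 11.13
eef_pos: [548.3, 77.4, 228.4]
eef_rot: [0.022, 1.0, -0.0, -0.0]
force: [0.4, 0.2, -1.4]
finger_gap: 43.5
gripper_force: 20.0
```

Run:
```python
from h import *
p,d,K,M,c=cam("wrist"); save("w3",p); P=pts(d,K,M); Z=P[...,2]
f=(abs(Z-56)<4)&(abs(P[...,0]-548)<60)&(P[...,1]>30)
n,l,st,ce=cv2.connectedComponentsWithStats(f.astype(np.uint8),connectivity=4)
for i in range(1,n):
    if st[i,4]>300: q=P[l==i]; print(st[i],cv2.minAreaRect(q[:,:2].astype(np.float32)),np.percentile(q,[1,99],axis=0).round(1).tolist())
caps("w3",81)
go(549,78,141,87.7); print(ctrl.read_state()["finger_gap"])
```

```text
[ 338  113   66   28 1057] ((500.34259033203125, 191.3649139404297), (60.58867263793945, 25.401514053344727), 87.99473571777344) [[488.4, 165.7, 52.9], [513.5, 211.4, 59.9]]
[ 440  148   66   61 3339] ((555.4144287109375, 292.8396911621094), (54.064273834228516, 61.04840087890625), 87.7738265991211) [[525.2, 266.8, 54.0], [585.5, 318.7, 59.5]]
[ 295  149   66   62 3761] ((550.6014404296875, 149.57472229003906), (62.10625076293945, 61.015663146972656), 88.64978790283203) [[520.8, 119.4, 53.9], [580.8, 180.2, 58.6]]
[ 367  149   66   61 3559] ((553.1884155273438, 220.83233642578125), (57.994083404541016, 60.8905029296875), 87.66029357910156) [[523.0, 192.9, 54.0], [583.2, 249.5, 59.4]]
[ 222  150   67   47 1920] ((541.087646484375, 79.15507507324219), (64.21572875976562, 46.56330108642578), 88.14474487304688) [[518.1, 47.3, 53.9], [558.1, 111.0, 58.3]]
[332   0  15 141 967] [339.  70.] [450.  152.8  81. ] 74.4
[ 215  140  297   82 4773] [372. 176.] [542.7 185.   81. ] 80.0
shift [-0.4  1.6 87.6] turn -0.3 | at [548.5  76.5 228.6] az 87.4
43.76886905104092
```

View pics/w3.png

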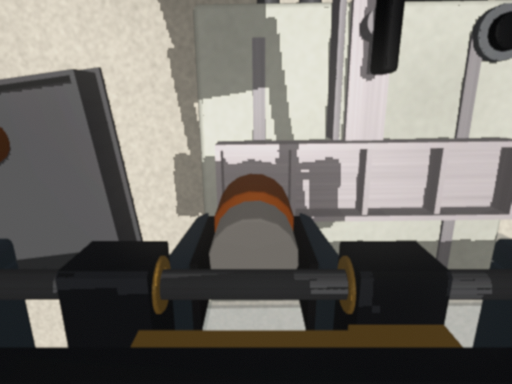

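arm_command(steps=[-1, 2.3, 25, 0, 0, 0, 25, 0, 0, 0, 20, 0, 0, 0, 10, 0, 0, 0, 5, 0])

```text
time: 11.65
eef_pos: [548.9, 78.6, 142.2]
eef_rot: [0.023, 1.0, -0.0, -0.002]
force: [0.2, -1.0, -0.9]
finger_gap: 43.4
gripper_force: 20.0
```

arm_command(steps=[0, 0, 1, 0, 0, 0, 0, 0, 0, 0, 0, 0])

```text
time: 11.9
eef_pos: [550.4, 79.7, 144.1]
eef_rot: [0.023, 1.0, 0.0, 0.001]
force: [-0.6, -0.5, -1.1]
finger_gap: 43.5
gripper_force: 20.0
```

Run:
```python
from h import *
go(549.5,78.8,141,87.7); print(ctrl.read_state()["force"])
```

```text
shift [ 0.9 -1.   3.1] turn -0.3 | at [550.4  79.7 144.1] az 87.4
[-0.57319053 -0.52983875 -1.07314236]
```

arm_command(steps=[0.7, -0.7, 2, 0, 0, 0, 1.5, 0, 0, 0, 0, 0, 0, 0, 0, 0])

```text
time: 12.23
eef_pos: [548.7, 79.3, 139.7]
eef_rot: [0.022, 1.0, 0.0, 0.0]
force: [0.3, 0.1, -0.7]
finger_gap: 43.5
gripper_force: 20.0
```

arm_command(steps=[0, 0, 0, 0, 0, 0, 0, 0, 0, 0, 0, 0, 0, 0, 0, 0], fingers=0.72)

```text
time: 12.57
eef_pos: [548.9, 79.3, 139.7]
eef_rot: [0.022, 1.0, 0.0, 0.0]
force: [-0.5, -0.2, 0.5]
finger_gap: 65.1
gripper_force: 0.0
```

arm_command(steps=[0, 0, 0, 0, 0, 0, -20, 0, 0, 0, -35, 0, 0, 0, -35, 0, 0, 0, -15, 0])

```text
time: 12.98
eef_pos: [550.5, 79.5, 249.1]
eef_rot: [0.022, 1.0, 0.001, 0.004]
force: [0.6, 0.6, 0.0]
finger_gap: 65.4
gripper_force: 0.0
```

Run:
```python
from h import *
caps("w4",142); 
p,d,K,M,c=cam("top"); P=pts(d,K,M);hsv=cv2.cvtColor(p,cv2.COLOR_RGB2HSV);Z=P[...,2];X=P[...,0];Y=P[...,1]
m=((hsv[...,1]<80)&(hsv[...,2]>110)&(Z>75)&(X>440)&(X<655)&(Y<-75)&(Y>-290)).astype(np.uint8)
n,l,st,ce=cv2.connectedComponentsWithStats(m)
for i in range(1,n):
    if st[i,4]>30: print(st[i],ray(*ce[i],91,K,M).round(1))
go(504,-219,230,87.7); print(ctrl.read_state()["force"])
```

```text
[ 227  166   54   53 2151] [253. 192.] [544.7  79.8 142. ] 141.5
[304 201  13  13 128] [ 503.3 -219.4   91. ]
shift [  33.3 -300.3   17.5] turn -0.3 | at [550.6  79.5 248.2] az 87.4
[-0.11949249  1.17852105  0.67455604]
```

View pics/w4.png

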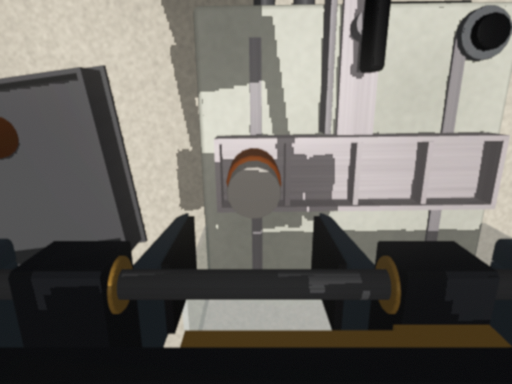

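Jar A stands upright in pocket3: the cap at (253,192) is 142 mm high, as it should be. Now jar B.

arm_command(steps=[4, -25, 0, 0, 4, -34, 0, 0, 4, -34, 0, 0, 4, -34, 0, 0, 4, -34, 0, 0], fingers=1)

```text
time: 13.5
eef_pos: [520.3, -81.9, 243.0]
eef_rot: [0.022, 1.0, 0.0, -0.001]
force: [0.1, -0.2, -0.2]
finger_gap: 90.3
gripper_force: 0.0
```

arm_command(steps=[4, -34, 0, 0, 4, -34, 0, 0, 4, -34, 0, 0, 0, -34, 0, 0, 0, -4, 20, 0])

```text
time: 13.92
eef_pos: [504.3, -225.7, 226.1]
eef_rot: [0.024, 1.0, -0.003, 0.003]
force: [0.8, -0.2, 0.6]
finger_gap: 91.2
gripper_force: 0.0
```

Run:
```python
from h import *
caps("w5"); go(504,-219,88,87.7)
```

```text
[ 238  162   48   47 1745] [261. 185.] [ 500.5 -219.2   91. ] 90.5
shift [ -3.1   3.7 132.1] turn -0.5 | at [ 501.4 -222.7  220.1] az 87.2
```

arm_command(steps=[-1, 4, 30, 0, 0, 0, 30, 0, 0, 0, 30, 0, 0, 0, 30, 0, 0, 0, 14, 0])

```text
time: 14.38
eef_pos: [501.5, -213.9, 85.9]
eef_rot: [0.022, 1.0, 0.002, -0.004]
force: [-0.9, -0.6, 0.1]
finger_gap: 91.3
gripper_force: 0.0
```

arm_command(steps=[0, 0, 0, 0, 0, 0, 0, 0, 0, 0, 0, 0, 0, 0, 0, 0, 0, 0, 0, 0], fingers=0)

```text
time: 14.8
eef_pos: [505.3, -216.3, 91.8]
eef_rot: [0.022, 1.0, -0.0, 0.001]
force: [0.9, 0.2, -0.0]
finger_gap: 60.7
gripper_force: 0.0
```

arm_command(steps=[0, 0, 0, 0, 0, 0, 0, 0, 0, 0, 0, 0, 0, 0, 0, 0])

```text
time: 15.13
eef_pos: [504.9, -216.5, 91.0]
eef_rot: [0.022, 1.0, -0.0, 0.001]
force: [-0.7, -1.4, 3.1]
finger_gap: 43.5
gripper_force: 19.9
```

Run:
```python
from h import *
go(555,219,230,87.7); print(ctrl.read_state()["gripper_force"],ctrl.read_state()["finger_gap"])
```

```text
shift [ -30.8  437.2 -139.3] turn -0.3 | at [ 504.9 -216.5   91. ] az 87.4
19.902751743793488 43.47948031779521
```

arm_command(steps=[0, 0, -30, 0, 0, 0, -36, 0, 0, 0, -36, 0, 0, 0, -36, 0, 0, 0, -30, 0])

```text
time: 15.55
eef_pos: [504.3, -215.9, 260.6]
eef_rot: [0.022, 1.0, 0.0, 0.0]
force: [1.6, -0.5, -1.5]
finger_gap: 43.6
gripper_force: 19.9
```

arm_command(steps=[-2, 25, 0, 0, -2, 34, 0, 0, -2, 34, 0, 0, -2, 34, 0, 0, -2, 34, 0, 0])

```text
time: 15.97
eef_pos: [521.0, -54.1, 257.9]
eef_rot: [0.023, 1.0, 0.0, -0.001]
force: [0.4, 0.4, -1.4]
finger_gap: 43.5
gripper_force: 19.9
```

arm_command(steps=[-3, 34, 0, 0, -3, 34, 0, 0, -3, 34, 0, 0, -3, 34, 0, 0, -2, 34, 0, 0])

```text
time: 16.38
eef_pos: [542.8, 115.2, 257.8]
eef_rot: [0.022, 1.0, 0.0, -0.001]
force: [0.9, 0.3, -1.6]
finger_gap: 44.0
gripper_force: 19.9
```

arm_command(steps=[-3, 34, 0, 0, -3, 34, 0, 0, -2, 30, 0, 0, 0, 0, 0, 0, 0, 0, 0, 0])

```text
time: 16.8
eef_pos: [555.0, 212.4, 257.3]
eef_rot: [0.021, 1.0, -0.0, -0.001]
force: [-0.6, -0.4, -2.2]
finger_gap: 43.8
gripper_force: 19.9
```

Run:
```python
from h import *
caps("w6",142); go(554.5,218,142.5,87.7)
```

```text
[  68  166   53   52 2111] [ 94. 192.] [544.8  81.  142. ] 141.5
shift [  0.6   6.9 115. ] turn -0.2 | at [555.  211.2 257.5] az 87.5
```

arm_command(steps=[0, 6.5, 25, 0, 0, 0, 28, 0, 0, 0, 28, 0, 0, 0, 20, 0, 0, 0, 10, 0])

```text
time: 17.27
eef_pos: [554.0, 215.4, 144.4]
eef_rot: [0.023, 1.0, -0.001, -0.003]
force: [-0.6, 0.4, -2.6]
finger_gap: 43.5
gripper_force: 19.9
```

arm_command(steps=[0, 0, 0, 0, 0, 0, 0, 0, 0, 0, 0, 0])

```text
time: 17.52
eef_pos: [557.0, 217.4, 149.1]
eef_rot: [0.023, 1.0, 0.001, 0.001]
force: [0.1, 0.4, -1.8]
finger_gap: 43.9
gripper_force: 19.9
```

Run:
```python
from h import *
go(554.5,218,142.5,87.7);print(ctrl.read_state()["force"])
```

```text
shift [2.5 0.5 6.6] turn -0.3 | at [557.  217.4 149.1] az 87.4
[ 0.05410835  0.39776247 -1.84130251]
```

arm_command(steps=[2.5, 0.5, 3, 0, 0, 0, 3, 0, 0, 0, 0.5, 0, 0, 0, 0, 0, 0, 0, 0, 0])

```text
time: 17.93
eef_pos: [553.9, 218.2, 142.0]
eef_rot: [0.022, 1.0, 0.0, 0.001]
force: [0.2, -1.6, 2.8]
finger_gap: 43.5
gripper_force: 20.0
```

arm_command(steps=[0, 0, 0, 0, 0, 0, 0, 0, 0, 0, 0, 0, 0, 0, 0, 0], fingers=0.72)

```text
time: 18.27
eef_pos: [553.3, 218.2, 140.7]
eef_rot: [0.022, 1.0, 0.0, -0.0]
force: [-0.2, 0.3, -0.7]
finger_gap: 64.7
gripper_force: 0.0
```

arm_command(steps=[0, 0, 0, 0, 0, 0, -20, 0, 0, 0, -30, 0, 0, 0, -30, 0, 0, 0, -25, 0])

```text
time: 18.68
eef_pos: [553.6, 218.3, 247.8]
eef_rot: [0.022, 1.0, 0.0, 0.0]
force: [0.9, 0.5, -0.6]
finger_gap: 65.8
gripper_force: 0.0
```

Run:
```python
from h import *
caps("w7",142); go(414,187.5,106,87.5)
p,d,K,M,c=cam("top");save("top3",cv2.resize(p[130:250,135:340],None,fx=3.9,fy=3.9))
```

```text
[  54  171   55   53 2216] [ 81. 197.] [544.8  80.9 142. ] 141.5
[ 226  170   52   53 1900] [252. 196.] [549.7 217.1 142. ] 141.6
shift [141.8 -38.5 145.6] turn -0.1 | at [555.9 219.1 253.2] az 87.4
```

View pics/w7.png

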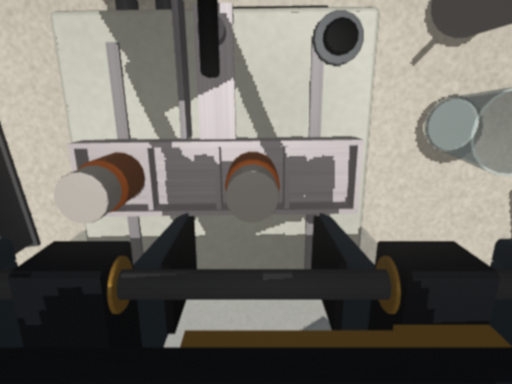

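View pics/top3.png

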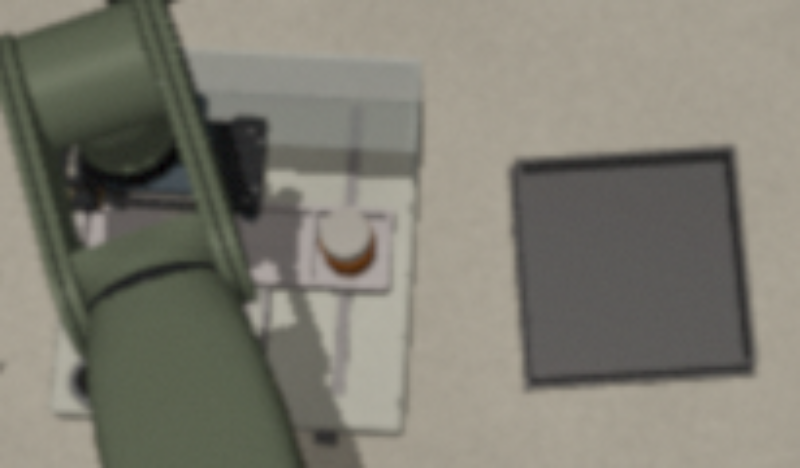

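Both jars are upright in their pockets (caps at (81,197) and (252,196), 142 mm high), and the basket is empty. Now back to the handle.

arm_command(steps=[28, -8, 0, 0, 29, -8, 0, 0, 29, -8, 0, 0, 29, -8, 0, 0, 26, -6, 0, 0], fingers=0.5)

```text
time: 19.2
eef_pos: [408.6, 185.7, 244.8]
eef_rot: [0.022, 1.0, -0.0, -0.001]
force: [0.4, 1.1, 0.7]
finger_gap: 45.3
gripper_force: 0.0
```

arm_command(steps=[0, 0, 25, 0, 0, 0, 28, 0, 0, 0, 28, 0, 0, 0, 0, 0, 0, 0, 0, 0])

```text
time: 19.62
eef_pos: [409.8, 186.1, 163.8]
eef_rot: [0.022, 1.0, -0.001, -0.002]
force: [1.0, 0.7, -0.5]
finger_gap: 45.7
gripper_force: 0.0
```

Run:
```python
from h import *
go(414,187.5,106,87.5)
```

```text
shift [-4.3  1.7 57.8] turn -0.1 | at [409.8 186.1 163.8] az 87.4
```

arm_command(steps=[-4, 1.5, 25, 0, 0, 0, 25, 0, 0, 0, 7, 0, 0, 0, 0, 0, 0, 0, 0, 0])

```text
time: 20.03
eef_pos: [415.8, 188.2, 109.1]
eef_rot: [0.022, 1.0, 0.0, 0.001]
force: [0.8, 0.6, 0.4]
finger_gap: 45.6
gripper_force: 0.0
```

arm_command(steps=[0, 0, 0, 0, 0, 0, 0, 0, 0, 0, 0, 0, 0, 0, 0, 0, 0, 0, 0, 0], fingers=0, grip_force=30)

```text
time: 20.45
eef_pos: [415.1, 187.7, 108.4]
eef_rot: [0.022, 1.0, -0.0, 0.0]
force: [1.4, -9.5, 4.4]
finger_gap: 15.2
gripper_force: 5.8
```

arm_command(steps=[0, 0, 0, 0, 0, 0, 0, 0, 0, 0, 0, 0])

```text
time: 20.7
eef_pos: [415.1, 187.0, 108.4]
eef_rot: [0.022, 1.0, -0.001, 0.0]
force: [1.0, -4.9, 5.2]
finger_gap: 13.6
gripper_force: 30.0
```

arm_command(steps=[-8, 0, 0, 0, -16, 0, 0, 0, -20, 0, 0, 0, -20, 0, 0, 0, -18, 0, 0, 0])

```text
time: 21.12
eef_pos: [496.8, 184.2, 108.4]
eef_rot: [0.022, 1.0, 0.0, -0.001]
force: [-3.6, 0.2, 7.4]
finger_gap: 13.7
gripper_force: 30.0
```

arm_command(steps=[-10, 0, 0, 0, -6, 0, 0, 0, -4, 0, 0, 0, 0, 0, 0, 0, 0, 0, 0, 0])

```text
time: 21.53
eef_pos: [515.2, 183.6, 108.4]
eef_rot: [0.023, 1.0, 0.0, -0.002]
force: [-6.0, 0.1, 7.6]
finger_gap: 13.9
gripper_force: 30.0
```

arm_command(steps=[-2, 0, 0, 0, -1, 0, 0, 0, 0, 0, 0, 0])

```text
time: 21.78
eef_pos: [515.5, 183.5, 108.4]
eef_rot: [0.023, 1.0, 0.0, -0.005]
force: [-11.5, 1.3, 12.1]
finger_gap: 13.8
gripper_force: 30.0
```

arm_command(steps=[0, 0, 0, 6, 0, 0, 0, 6, 0, 0, 0, 6, 0, 0, 0, 6, 0, 0, 0, 6])

```text
time: 22.2
eef_pos: [515.4, 183.2, 108.3]
eef_rot: [0.283, 0.959, -0.001, -0.004]
force: [-11.8, 0.5, 12.5]
finger_gap: 13.6
gripper_force: 30.0
```

arm_command(steps=[0, 0, 0, 6, 0, 0, 0, 6, 0, 0, 0, 6, 0, 0, 0, 6, 0, 0, 0, 6])

```text
time: 22.62
eef_pos: [515.1, 182.9, 108.4]
eef_rot: [0.522, 0.853, -0.003, -0.004]
force: [-12.5, -0.9, 13.4]
finger_gap: 13.7
gripper_force: 30.0
```

arm_command(steps=[0, 0, 0, 6, 0, 0, 0, 6, 0, 0, 0, 6, 0, 0, 0, 4, 0, 0, 0, 2])

```text
time: 23.03
eef_pos: [514.8, 182.8, 108.3]
eef_rot: [0.686, 0.728, -0.004, -0.003]
force: [-12.5, -0.8, 12.0]
finger_gap: 13.9
gripper_force: 30.3
```

Run:
```python
from h import *
go(515,183.5,106,4.4);s=ctrl.read_state();print(s["force"],s["torque"])
```

```text
shift [0.7 0.3 2.3] turn -1.0 | at [514.8 182.8 108.3] az 3.4
[-12.49210515  -0.75115315  12.04086765] [-0.23677055  2.15706627  1.00299491]
```

arm_command(steps=[0, 0, 0, 2, 0, 0, 0, 1, 0, 0, 0, 0, 0, 0, 0, 0])

```text
time: 23.37
eef_pos: [514.8, 182.6, 108.3]
eef_rot: [0.703, 0.711, -0.004, -0.003]
force: [-12.6, -1.4, 12.9]
finger_gap: 15.4
gripper_force: 31.4
```

Run:
```python
from h import *
go(515,183.5,106,4.4);s=ctrl.read_state();print(s["force"],s["torque"])
```

```text
shift [0.9 0.2 2.3] turn -3.8 | at [514.8 182.6 108.3] az 0.6
[-12.56128257  -1.38498873  12.85972118] [-0.19723089  2.24947047  1.13827679]
```

arm_command(steps=[0, 0, 0, 0, 0, 0, 0, 0, 0, 0, 0, 0, 0, 0, 0, 0, 0, 0, 0, 0], fingers=0.5)

```text
time: 23.78
eef_pos: [520.2, 183.3, 107.8]
eef_rot: [0.704, 0.71, 0.0, -0.0]
force: [-0.3, -0.0, -0.0]
finger_gap: 44.8
gripper_force: 0.0
```

arm_command(steps=[0, 0, -35, 0, 0, 0, -35, 0, 0, 0, -35, 0, 0, 0, -20, 0, 0, 0, 0, 0], fingers=0)

```text
time: 24.2
eef_pos: [522.6, 184.1, 238.2]
eef_rot: [0.704, 0.71, 0.005, 0.002]
force: [1.0, 1.5, 0.5]
finger_gap: 15.1
gripper_force: 0.0
```

Run:
```python
from h import *
p,d,K,M,c=cam("wrist"); save("w8",p); P=pts(d,K,M); Z=P[...,2]
hsv=cv2.cvtColor(p,cv2.COLOR_RGB2HSV); b=(hsv[...,2]<60)&(Z<120)
m=b&(Z>100)&(np.hypot(P[...,0]-514,P[...,1]-181)<60); print(cv2.minAreaRect(P[m][:,:2].astype(np.float32)))
b&=(np.hypot(P[...,0]-425,P[...,1]-305)<40)
print(b.sum(),np.median(P[b],axis=0),cv2.minAreaRect(P[b&(Z>45)][:,:2].astype(np.float32)))
go(424,305,140); print(ctrl.read_state()["finger_gap"])
```

```text
((514.3221435546875, 184.16510009765625), (13.927632331848145, 80.77228546142578), 4.767247200012207)
1006 [425.13562089 304.22416879  66.29254882] ((424.5139465332031, 304.2186584472656), (29.848360061645508, 29.520931243896484), 46.4693717956543)
shift [122.  -97.   95.1] turn None | at [521.3 183.6 235.4] az 0.4
11.307311455779939
```

View pics/w8.png

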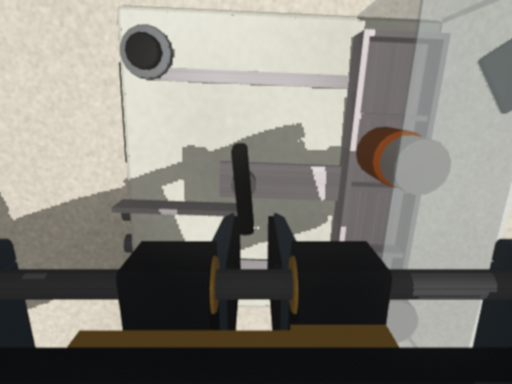

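The handle bar at (243,185) lies 83° from the slide, which is locked. The jar is under the hood. The button is at (147,50), measured (424.5, 304.2, 66).

arm_command(steps=[24, -19, 0, 0, 24, -19, 0, 0, 24, -19, 0, 0, 24, -19, 0, 0, 25, -20, 0, 0])

```text
time: 24.67
eef_pos: [421.4, 303.7, 231.0]
eef_rot: [0.705, 0.71, -0.002, -0.0]
force: [0.7, 1.5, -0.3]
finger_gap: 0.3
gripper_force: 0.0
```

arm_command(steps=[0, 0, 35, 0, 0, 0, 35, 0, 0, 0, 30, 0, 0, 0, 0, 0, 0, 0, 0, 0])

```text
time: 25.08
eef_pos: [421.6, 302.5, 130.9]
eef_rot: [0.704, 0.71, -0.003, -0.001]
force: [0.5, 0.3, 0.4]
finger_gap: 0.3
gripper_force: 0.0
```

Run:
```python
from h import *
go(424.5,304.2,91.5); print(ctrl.read_state()["finger_gap"])
```

```text
shift [ 1.8  3.1 39.4] turn None | at [421.6 302.5 130.9] az 0.4
0.346352511411729
```

arm_command(steps=[1.8, 3, 20, 0, 0, 0, 16, 0, 0, 0, 0, 0, 0, 0, 0, 0])

```text
time: 25.42
eef_pos: [426.6, 305.5, 98.0]
eef_rot: [0.705, 0.71, 0.001, 0.0]
force: [0.0, 0.4, 0.2]
finger_gap: 0.4
gripper_force: 0.0
```

arm_command(steps=[0, 0, 4, 0, 0, 0, 3, 0, 0, 0, 2, 0, 0, 0, 0, 0, 0, 0, 0, 0])

```text
time: 25.83
eef_pos: [427.0, 305.8, 88.9]
eef_rot: [0.704, 0.71, 0.002, 0.0]
force: [1.4, 0.9, 3.5]
finger_gap: 0.5
gripper_force: 1.6
```

arm_command(steps=[0, 0, 2, 0, 0, 0, 2, 0, 0, 0, 0, 0, 0, 0, 0, 0])

```text
time: 26.17
eef_pos: [427.0, 305.9, 86.1]
eef_rot: [0.704, 0.71, 0.002, 0.0]
force: [-0.3, -0.7, 15.6]
finger_gap: 0.7
gripper_force: 7.7
```

arm_command(steps=[0, 0, 1, 0, 0, 0, 1, 0, 0, 0, 0, 0, 0, 0, 0, 0])

```text
time: 26.5
eef_pos: [427.0, 305.9, 85.9]
eef_rot: [0.704, 0.71, 0.002, 0.001]
force: [-3.3, -3.2, 28.3]
finger_gap: 0.2
gripper_force: 14.0
```

Bottomed out at 28 N with no further travel, so the button is fully pressed. Releasing and backing off.

arm_command(steps=[0, 0, -10, 0, 0, 0, -30, 0, 0, 0, -35, 0, 0, 0, -35, 0, 0, 0, -35, 0])

```text
time: 26.92
eef_pos: [424.6, 304.5, 227.6]
eef_rot: [0.704, 0.71, -0.002, -0.0]
force: [0.5, 0.4, -0.1]
finger_gap: 0.3
gripper_force: 0.0
```

arm_command(steps=[35, 0, 0, 0, 0, 0, 0, 0, 0, 0, 0, 0, 0, 0, 0, 0])

```text
time: 27.25
eef_pos: [424.5, 339.3, 225.4]
eef_rot: [0.704, 0.71, -0.002, -0.0]
force: [-0.6, 0.4, -0.4]
finger_gap: 0.5
gripper_force: 0.0
```

Run:
```python
from h import *
p,d,K,M,c=cam("scene"); save("s9",cv2.resize(p[60:260,150:400],None,fx=3,fy=3)); print(ctrl.read_state()["force"])
```

```text
[ 0.5490642  -0.54093812 -0.3965015 ]
```

View pics/s9.png

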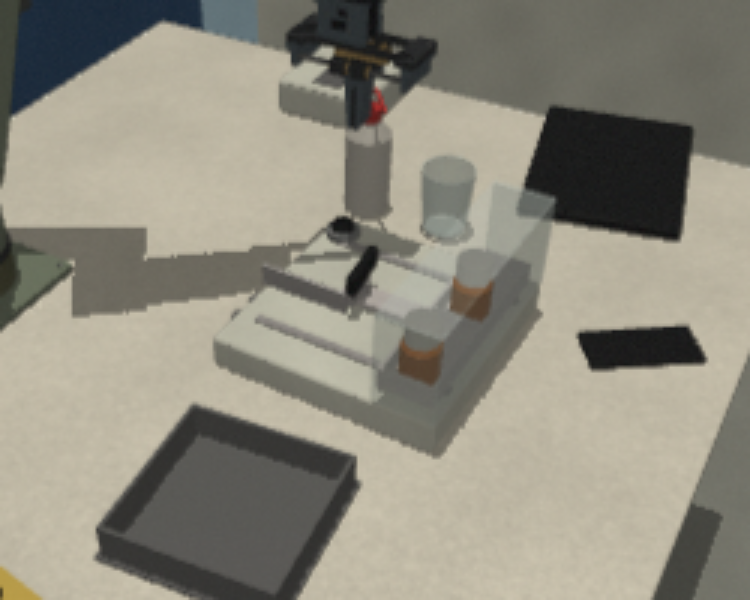

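Both jars stand upright under the hood at (420,350) and (472,285). The handle is across the slide and locked, the basket is empty, and the bottle and beaker are untouched.

```bash
python3 -c "
from station import ctrl
print(ctrl.close_job())"
```

```text
the job is handed in; nothing more can be done
None
```

The job is done and handed in: both jars (only two were there) stand upright in pockets 3 and 1, the carriage is home and locked, the start button was pressed right down and released, and the wash bottle and beaker are where they were (the tube rack, which the arm never went near, wasn't in the last picture).

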